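# Park the kit tin heavy end down

## Robot

A 6-joint arm with a two-finger parallel gripper is mounted at the origin on a cart in front of the work surface, level with it; the furniture and walls round the work are solid. World frame = base frame: x ahead of the robot, y to its left, z up, the work surface at z = 0. Lengths are in m, angles in rad, forces in N, time in s.
With the tool pointing down it reaches from about 0.35 to 0.725 m from the base axis. Payload 4.3 kg.
Tool frame: the origin (TCP) lies at the very end of the fingers, on their centre line; the grasp point (between the pads) lies 19 mm behind it; z points along the fingers, y is the line along which they close (so a half turn about z gives the same grasp; the last joint's range is limited). The gripper opens to 85 mm and grips with 20 to 120 N. Pads are 22 mm wide; open, the fingers measure 114 mm over their backs; the gripper's body (76 mm by 85 mm) begins 54 mm behind the grasp point. The pads swing forward as they close: fully open they stand 13 mm farther back than shut.
Start: joints at [-1.438, 0.377, 0.081, 1.274, 0, 1.46], TCP at [0.138, -0.558, 0.195] pointing down, gripper open.
Joint ranges: [-2.72, 2.72], [-0.84, 1.66], [-1.02, 1.22], [-1.77, 2.12], [-1.37, 1.28], [-3.14, 3.14]. Speed limits (rad/s): [2.57, 2.57, 3.14, 3.14, 3.14, 3.14].

## Interface

Orientations are given as a 3x3 rotation matrix whose columns are the frame's x, y, z axes.
In Python, from plant import arm, read_camera, recognise, trace gives the robot as it stands.
- The arm moves only by the shell command python3 -m jog 'ROWS' [FORCE]. ROWS is JSON, a list of rows, each an object of numbers: "wx", "wy", "wz": the turn, a rotation vector about the tool's x, y, z each as a share of pi rad, from -1 to 1; "tx", "ty", "tz": the shift along the tool's x, y, z each as a share of 0.8 m, from -1 to 1; "jaw": the closure, from 0 (fully open) to 1 (shut). A call has 1 to 20 rows; each row is the pose to reach, as a shift and turn from the pose commanded when the call began, along the tool's axes at that moment, turning the shorter way round; what a row does not reach only later rows make up. A row lasts 1/8 s, in which the tool goes at most 62.5 mm and 10.7 degrees, less where a joint would pass 70% of its speed; a pose out of reach is approached as far as the arm can. A call with a number of a shift or a turn outside -1 to 1 is refused whole. A call with a gripper value outside its range is refused whole. The fingers move at their own pace and stop on an object; FORCE is the grip in N (left out, the last holds). Time passes only in rows, so rows that repeat a pose let the fingers close. It gives the time, the measured TCP pose, the force, the opening and the grip force at its end, in the units of the state.
- arm.state(): the state, without advancing time (a new reading comes with each control period).
- read_camera(name): name is "scene" or "top" or "wrist"; returns a dict with "image" (384x512x3 uint8, red, green, blue), "depth" (384x512 float32, m along the optical axis (not along the pixel's ray), 0 where there is no reading), "K" (3x3 intrinsics, pixels), "extrinsics" (4x4, takes a point from world to camera coordinates); the wrist camera has in their place "tool_from_camera" (4x4, takes a point from camera to tool coordinates, whose origin is the TCP and whose axes are the flange's). Camera axes: x right, y down, z forward; pixel columns grow to the right and rows downward; lengths in m; the calibration is good to about 2 mm. A picture is of the moment at which its call begins: read the wrist's pose just before it.
- arm.job_done(): hands the job in; it is judged then, once.
Trained networks look in a picture, given as the dict that the camera call returned (one of the last four; its "shot" number tells which), for a name from the list of things; names that differ only in an ending like _2 or _b are one class to them, and where a whole thing is asked for, a point or a joint stands for the part that bears it (a point fixed in the world has none). Each returns a list of dicts, best first, with "score" (0 to 1); they miss things now and then, are a little off and sometimes report something else, mostly with a low value. They report only what shows in the picture. A call takes as long as a camera call. They do not tell look-alikes from the thing itself.
- recognise(query, picture): "position" ([x, y, z] in m, in world coordinates, good to about 4 mm: the middle of the surface that is visible of it).
- trace(query, picture): "pixels" (384x512 bool, what is visible of it).
The state is a dict: "clock": time; "joint_pos": joint angles; "qvel": joint speeds; "tau": joint torques, N m; "position": TCP position; "ee_rot": TCP orientation; "ft_force": force on the tool from outside, world axes, zero at the start; "ft_torque": the same for the moment, N m; "opening": finger opening in m; "finger_force": force on a finger pad.
Only numpy, scipy, OpenCV 4.12 (cv2) and the standard library are available. Lean on these libraries where they do the work, as an engineer would, in place of code of your own. Each camera call takes 0.05 s, during which the arm holds its last target. There are 200 camera calls.

## Task

The grey kit tin hides its weight at one end. Lift it clear of the bench by its swinging handle and see which end sags, then stand the tin upright on that heavy end in the round metal dish, set it down gently and let go. Leave the other things on the bench where they are.

Things in the scene. Friction and masses are not known exactly. Their poses are not given: they have to be found in the camera images.
- tin: closed flat kit tin, grey with black bands at both ends, 120 long (its x) x 60 wide (y) x 44 mm high (z), about 0.6 kg. Origin: centre of the underside as it lies flat. Both ends look alike. A hidden slug stays at one end, which differs from start to start and is not told by the axes: the centre of mass is about 24 mm from the middle, toward x or -x
- tin_center (a point): centre of the tin (22 mm above its underside as it lies), which is also the middle of the handle's pivot axis; when the tin stands on end it is 60 mm above what it stands on
- bail_grip (a point): centre of the black grip of the tin's swinging handle (a U-shaped wire handle across the width of the tin, its legs 68 mm apart, passing outside the tin). The grip is a bar 44 mm long along the tin's y, 13 mm thick, 14 mm high, 90 mm from the pivot axis; z of this point leads from the pivot to the grip
- bail (a joint): angle of the handle about the tin's y axis, rad: 0 square to the tin, positive leaning to the tin's x end, stops at -0.785 and 0.785; friction 0.03 N m holds it where left. Hung from a handle held upright, the heavy end sinks till the handle meets the stop on the light end's side (positive: light end is x). Tilting the handle 45 degrees more that way makes the tin hang upright
- dish_floor (a point): centre of the inner floor (3 mm above the bench) of a fixed round shallow dish of bare metal, 120 mm across and 10 mm high; its flat floor is about 100 mm across, its walls are 3 mm thick and flare a little
- nose_pliers: bystander: pliers, 62x147x13 mm, origin centre of underside
- screwdriver_yellow: bystander: screwdriver, 173 mm long, origin centre of underside
- flux_bottle: bystander: small bottle with a spout, 32 mm wide, 94 mm high, origin centre of underside
- jar_a: bystander: clear jar with a dark lid, 63 mm wide, 99 mm high, origin centre of underside
- solder_sucker: bystander: pen-shaped desoldering pump, 168 mm long, origin centre of underside
- carton_2: bystander: small closed carton, 72x60x28 mm, origin centre of underside
Mind the look-alikes: they are no part of the job. There is more than one size of the part that bears dish_floor; the job needs the larger.

How it is judged:
By the outcome, as a careful person would: the job done as asked, in the order asked, and still so for the second after the job is handed in, with the robot touching nothing.
It also fails if it takes over 38 s, if anything falls off the work surface, if the arm or the gripper's body presses on something with over 40 N, if the wrist force passes 120 N, or if a joint passes its speed limit or range.

## Working session

There is one attempt and no reset: what is moved stays moved. The work goes in short steps, Python scripts to look and compute and a shell command to move; the robot and the scene stay as the last step left them, time stands still between calls to the robot, and variables do not carry over. Pictures are saved under pics/ and viewed, at most 10 in all, crops included, and the job is handed in when it is done.

```bash
mkdir -p pics; ls
cat > h.py <<'E'
import numpy as np, cv2, json
from plant import arm, read_camera, recognise, trace
def world(c, st=None):
    K=c["K"]; d=c["depth"]; v,u=np.mgrid[:384,:512]
    P=np.stack([(u-K[0,2])/K[0,0]*d,(v-K[1,2])/K[1,1]*d,d],-1)
    if "extrinsics" in c: T=np.linalg.inv(c["extrinsics"])
    else:
        T=np.eye(4);T[:3,:3]=st["ee_rot"];T[:3,3]=st["position"];T=T@c["tool_from_camera"]
    return P@T[:3,:3].T+T[:3,3]
def pix(c,p):
    q=c["extrinsics"]@np.r_[p,1]; q=c["K"]@q[:3]; return (q[:2]/q[2]).round()
E
cat > a.py <<'E'
from h import *
np.set_printoptions(precision=4,suppress=True)
ims=[]
for n in ("scene","top"):
    c=read_camera(n); ims.append(c["image"]); np.savez(n+".npz",**{k:c[k] for k in("image","depth","K","extrinsics")})
    for q in ("tin","bail_grip","bail","dish_floor","nose_pliers","screwdriver_yellow","flux_bottle","jar_a","solder_sucker","carton_2"):
        try:
            for r in recognise(q,c)[:4]: print(n,q,round(r["score"],2),np.array(r["position"]),pix(c,r["position"]))
        except Exception as e: print(q,e)
cv2.imwrite("pics/a.png",cv2.resize(np.vstack(ims),(0,0),fx=.78,fy=.78)[...,::-1])
s=arm.state();print(s)
E
python3 a.py
```

```text
pics
scene tin 0.86 [0.4745 0.0998 0.0428] [229. 230.]
scene tin 0.7 [0.5058 0.2535 0.0257] [160. 261.]
scene bail_grip 0.82 [0.4815 0.0821 0.1073] [232. 201.]
scene bail_grip 0.29 [ 0.4941 -0.195   0.0023] [309. 196.]
scene bail 0.76 [0.4848 0.0795 0.1062] [232. 200.]
scene dish_floor 0.72 [0.4832 0.0764 0.1047] [233. 201.]
scene dish_floor 0.68 [ 0.493  -0.1959  0.0049] [310. 195.]
scene dish_floor 0.58 [ 0.394  -0.0565  0.0005] [303. 233.]
scene nose_pliers 0.69 [0.3815 0.2959 0.0095] [177. 312.]
scene screwdriver_yellow 0.75 [ 0.6316 -0.0655  0.0216] [239. 188.]
scene screwdriver_yellow 0.49 [0.4713 0.1035 0.0432] [228. 231.]
scene flux_bottle 0.51 [ 0.6415 -0.2814  0.0401] [291. 158.]
scene jar_a 0.29 [0.508  0.2555 0.0253] [159. 261.]
scene solder_sucker 0.16 [0.5076 0.255  0.027 ] [159. 261.]
scene solder_sucker 0.15 [ 0.6284 -0.0672  0.0235] [241. 188.]
scene carton_2 0.8 [0.5065 0.257  0.0246] [159. 262.]
top tin 0.79 [0.4784 0.0868 0.0446] [209. 208.]
top bail_grip 0.42 [0.4835 0.0753 0.1174] [209. 204.]
top bail 0.67 [0.4882 0.0841 0.1172] [206. 202.]
top dish_floor 0.97 [
[... 301 characters left out ...]
.6746 0.0963 0.0976] [205. 129.]
top solder_sucker 0.82 [ 0.4632 -0.3276  0.0148] [364. 218.]
top carton_2 0.9 [0.5193 0.2484 0.0261] [150. 192.]
{'clock': 1.1, 'joint_pos': array([-1.4383,  0.3773,  0.081 ,  1.2744, -0.    ,  1.4605]), 'qvel': array([ 0.0004,  0.0001, -0.001 , -0.0002,  0.0008,  0.0001]), 'tau': array([  0.0003, -46.353 ,  27.0162,   0.0003,  -0.0001,  -0.    ]), 'position': array([ 0.1383, -0.5582,  0.1948]), 'ee_rot': array([[ 0.9707,  0.2404,  0.    ],
       [ 0.2404, -0.9707, -0.0001],
       [-0.    ,  0.0001, -1.    ]]), 'ft_force': array([-0.5618, -0.0796, -0.0727]), 'ft_torque': array([ 0.0381, -0.0107, -0.0303]), 'finger_force': 0.0, 'opening': 0.0850315565304863}
```

View pics/a.png

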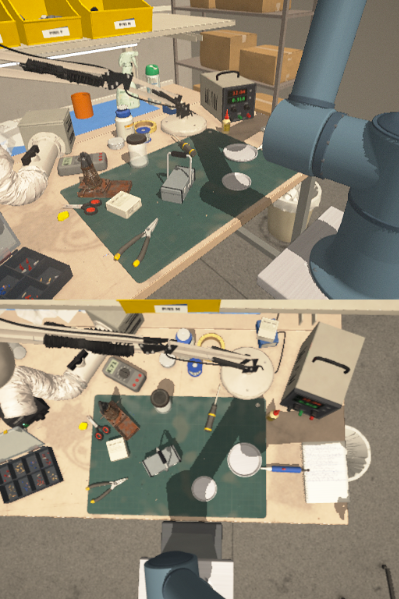

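The picture shows the tin with its raised handle at top (209,205). There are two dishes, a large one at top (314,206) and a smaller one at about top (262,242). The carton at (150,192) was also scored as a tin in the scene view. I'll measure from the saved frames and check a close crop.

```bash
cat > b.py <<'E'
from h import *
np.set_printoptions(precision=4,suppress=True)
o=[]
for n,(r0,r1,c0,c1) in {"scene":(150,270,170,330),"top":(160,280,170,370)}.items():
    c=dict(np.load(n+".npz")); W=world(c)
    near=(abs(W[...,0]-.478)<.12)&(abs(W[...,1]-.085)<.12)&(c["depth"]>0)
    T=W[near&(abs(W[...,2]-.044)<.005)]; G=W[near&(W[...,2]>.098)]
    for nm,Q in(("top",T),("grip",G)):
        if len(Q)<5: continue
        r=cv2.minAreaRect((Q[:,:2]*1000).astype(np.float32)); print(n,nm,len(Q),r,Q.mean(0),Q.min(0),Q.max(0))
    for p in((.4935,-.195),(.394,-.0565)):
        m=(np.hypot(W[...,0]-p[0],W[...,1]-p[1])<.085)&(W[...,2]>.006)&(W[...,2]<.02)&(c["depth"]>0)
        Q=(W[m][:,:2]*1000).astype(np.float32); print(n,"dish",len(Q),cv2.minEnclosingCircle(Q) if len(Q) else 0, cv2.fitEllipse(cv2.convexHull(Q)) if len(Q)>20 else 0)
    # tall things
    m=(W[...,2]>.15)&(c["depth"]>0)&(W[...,0]>.25)&(W[...,0]<.8)&(abs(W[...,1])<.4)
    if m.any() and n=="top":
        H=np.zeros((11,16))
        for p in W[m]: 
            i,j=int((p[0]-.25)/.05),int((p[1]+.4)/.05); H[i,j]=max(H[i,j],p[2])
        print(H.round(2))
    o.append(cv2.resize(c["image"][r0:r1,c0:c1],(600,int(600*(r1-r0)/(c1-c0)))) if n=="top" else cv2.resize(c["image"][r0:r1,c0:c1],(300,225)))
o[1]=o[1][:,:]
cv2.imwrite("pics/b.png",np.vstack([np.hstack([o[0],np.zeros((225,300,3),np.uint8)]),o[1]])[...,::-1])
E
python3 b.py
```

```text
scene top 913 ((482.7923583984375, 93.43904876708984), (71.28494262695312, 120.69882202148438), 31.08435821533203) [0.4783 0.0999 0.0445] [0.4285 0.0273 0.039 ] [0.5365 0.158  0.0485]
scene grip 192 ((489.06439208984375, 81.95225524902344), (71.03773498535156, 13.078291893005371), 28.810964584350586) [0.4869 0.0829 0.1129] [0.4576 0.0635 0.0986] [0.5192 0.1024 0.1204]
scene dish 266 ((491.4334411621094, -203.64598083496094), 72.42627716064453) ((493.1805419921875, -201.96481323242188), (118.25701904296875, 143.54127502441406), 163.4139404296875)
scene dish 129 ((393.25335693359375, -54.13953399658203), 44.994476318359375) ((393.5697021484375, -54.21028137207031), (85.09922790527344, 89.42945098876953), 44.711917877197266)
top top 928 ((480.8191833496094, 93.32754516601562), (70.27516174316406, 119.56086730957031), 29.917177200317383) [0.481  0.0941 0.043 ] [0.4275 0.0309 0.0391] [0.5343 0.1572 0.0477]
top grip 127 ((488.9060363769531, 82.50426483154297), (72.66777801513672, 13.482192039489746), 29.31513023376465) [0.4883 0.0817 0.1152] [0.4572 0.0642 0.1016] [0.5209 0.1011 0.1209]
to
[... 556 characters left out ...]
 0.   0.   0.   0.
  0.   0.  ]
 [0.   0.   0.   0.   0.   0.   0.   0.   0.   0.   0.   0.   0.   0.
  0.   0.  ]
 [0.   0.   0.   0.   0.   0.   0.   0.   0.   0.   0.   0.   0.   0.
  0.   0.  ]
 [0.   0.   0.   0.   0.   0.   0.   0.   0.   0.   0.   0.   0.   0.
  0.   0.  ]
 [0.   0.   0.   0.   0.   0.   0.   0.   0.   0.   0.   0.   0.   0.
  0.   0.  ]
 [0.   0.   0.   0.   0.   0.   0.   0.   0.   0.   0.   0.   0.   0.
  0.   0.  ]
 [0.16 0.16 0.   0.   0.   0.   0.   0.   0.   0.   0.   0.   0.   0.
  0.   0.  ]
 [0.16 0.16 0.   0.   0.   0.   0.   0.   0.   0.   0.28 0.31 0.33 0.36
  0.39 0.43]
 [0.2  0.16 0.   0.   0.16 0.19 0.46 0.46 0.46 0.46 0.46 0.34 0.35 0.37
  0.39 0.42]]
```

View pics/b.png

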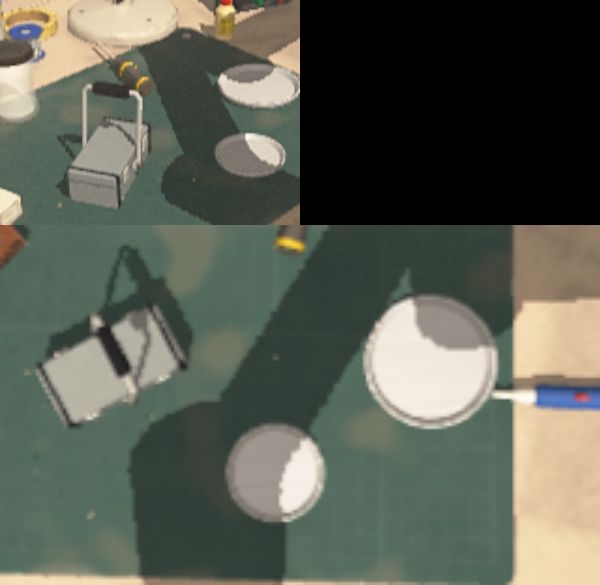

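Candidates for tin: the grey tin at top (209,208), and the white carton at (150,192), which has no handle. For dish: the larger one at (314,206), measured at about 120 mm across, and the smaller one at (262,242), about 86 mm. The crop confirms the grey tin with black-banded ends and the larger right-hand dish.

```bash
cat > g.py <<'E'
from h import *
from scipy.spatial.transform import Rotation as Ro
np.set_printoptions(precision=4,suppress=True)
def frame(xaz,yt):  # tool down, x azimuth deg, then top leaning toward +y_tool by yt deg
    a=np.radians(xaz); x=np.array([np.cos(a),np.sin(a),0]); z=np.array([0,0,-1.]); y=np.cross(z,x)
    return Ro.from_rotvec(x*0).as_matrix()@np.c_[x,y,z]@Ro.from_euler('x',yt,degrees=True).as_matrix()
def rel(R,p,s=None):
    s=s or arm.state(); Rs=s["ee_rot"]
    w=Ro.from_matrix(Rs.T@R).as_rotvec()/np.pi; t=Rs.T@(np.array(p)-s["position"])/.8
    print("w",w.round(4),"t",t.round(4))
E
python3 - <<'E'
from g import *
F=frame(-150,8); print("top lean dir for +8:",-F[:,2])
a=np.array([.5,-.866,0]); l=np.radians(8.4); u=np.sin(l)*a+np.cos(l)*np.array([0,0,1])
g=np.array([.489,.082,.111])
F=frame(-150,0); print(F)
rel(frame(124,0),[.45,-.2,.24]); rel(frame(124,0),g-.019*u+.1*u)
E
```

```text
top lean dir for +8: [-0.0696  0.1205  0.9903]
[[-0.866 -0.5    0.   ]
 [-0.5    0.866  0.   ]
 [ 0.     0.    -1.   ]]
w [ 0.      0.     -0.6116] t [ 0.4859 -0.3409 -0.0565]
w [ 0.      0.     -0.6116] t [ 0.622  -0.6571  0.0046]
```

```bash
python3 -m jog '[{"wz":-0.3,"tx":0.486,"ty":-0.341,"tz":-0.056},{"wz":-0.6116,"tx":0.486,"ty":-0.341,"tz":-0.056},{"wz":-0.6116,"tx":0.486,"ty":-0.341,"tz":-0.056},{"wz":-0.6116,"tx":0.486,"ty":-0.341,"tz":-0.056},{"wz":-0.6116,"tx":0.486,"ty":-0.341,"tz":-0.056},{"wz":-0.6116,"tx":0.486,"ty":-0.341,"tz":-0.056},{"wz":-0.6116,"tx":0.486,"ty":-0.341,"tz":-0.056},{"wz":-0.6116,"tx":0.62,"ty":-0.655,"tz":-0.02},{"wz":-0.6116,"tx":0.62,"ty":-0.655,"tz":-0.02},{"wz":-0.6116,"tx":0.62,"ty":-0.655,"tz":-0.02},{"wz":-0.6116,"tx":0.62,"ty":-0.655,"tz":-0.02},{"wz":-0.6116,"tx":0.62,"ty":-0.655,"tz":-0.02},{"wz":-0.6116,"tx":0.62,"ty":-0.655,"tz":-0.02}]'
python3 - <<'E'
from g import *
s=arm.state(); print(s["joint_pos"],s["clock"])
a=np.array([.5,-.866,0]); l=np.radians(8.4); u=np.sin(l)*a+np.cos(l)*np.array([0,0,1])
g=np.array([.489,.082,.111])
rel(frame(-150,-8.4),g-.019*u+.09*u)
E
```

```text
[-1.4383  0.3773  0.081   1.2744 -0.      1.4605] 1.1
w [-0.0094 -0.0667  0.9084] t [ 0.6215 -0.6589  0.0169]$[0]: bad value
```

```bash
python3 -m jog '[{"wx":0,"wy":0,"wz":-0.3,"tx":0.486,"ty":-0.341,"tz":-0.056,"jaw":0},{"wx":0,"wy":0,"wz":-0.6116,"tx":0.486,"ty":-0.341,"tz":-0.056,"jaw":0},{"wx":0,"wy":0,"wz":-0.6116,"tx":0.486,"ty":-0.341,"tz":-0.056,"jaw":0},{"wx":0,"wy":0,"wz":-0.6116,"tx":0.486,"ty":-0.341,"tz":-0.056,"jaw":0},{"wx":0,"wy":0,"wz":-0.6116,"tx":0.486,"ty":-0.341,"tz":-0.056,"jaw":0},{"wx":0,"wy":0,"wz":-0.6116,"tx":0.486,"ty":-0.341,"tz":-0.056,"jaw":0},{"wx":0,"wy":0,"wz":-0.6116,"tx":0.486,"ty":-0.341,"tz":-0.056,"jaw":0},{"wx":0,"wy":0,"wz":-0.6116,"tx":0.62,"ty":-0.655,"tz":-0.02,"jaw":0},{"wx":0,"wy":0,"wz":-0.6116,"tx":0.62,"ty":-0.655,"tz":-0.02,"jaw":0},{"wx":0,"wy":0,"wz":-0.6116,"tx":0.62,"ty":-0.655,"tz":-0.02,"jaw":0},{"wx":0,"wy":0,"wz":-0.6116,"tx":0.62,"ty":-0.655,"tz":-0.02,"jaw":0},{"wx":0,"wy":0,"wz":-0.6116,"tx":0.62,"ty":-0.655,"tz":-0.02,"jaw":0},{"wx":0,"wy":0,"wz":-0.6116,"tx":0.62,"ty":-0.655,"tz":-0.02,"jaw":0}]'
python3 - <<'E'
from g import *
s=arm.state(); print(s["joint_pos"],s["clock"])
a=np.array([.5,-.866,0]); l=np.radians(8.4); u=np.sin(l)*a+np.cos(l)*np.array([0,0,1])
g=np.array([.489,.082,.111])
rel(frame(-150,-8.4),g-.019*u+.09*u)
E
```

```text
clock: 2.72
position: [0.4938, 0.0733, 0.2103]
ee_rot: [[-0.565, 0.825, -0.0], [0.825, 0.565, 0.001], [0.001, -0.0, -1.0]]
ft_force: [-1.0, -0.7, -0.2]
opening: 0.0855
finger_force: 0.0
[ 0.0198  0.2189 -0.0971  1.2552  0.0006  0.9906] 2.725
w [-0.0375  0.0347 -0.4748] t [-0.0006  0.0003  0.0363]
```

```bash
python3 -m jog '[{"wx":-0.0375,"wy":0.0347,"wz":-0.4748,"tx":0,"ty":0,"tz":0.036,"jaw":0},{"wx":-0.0375,"wy":0.0347,"wz":-0.4748,"tx":0,"ty":0,"tz":0.036,"jaw":0},{"wx":-0.0375,"wy":0.0347,"wz":-0.4748,"tx":0,"ty":0,"tz":0.036,"jaw":0},{"wx":-0.0375,"wy":0.0347,"wz":-0.4748,"tx":0,"ty":0,"tz":0.036,"jaw":0},{"wx":-0.0375,"wy":0.0347,"wz":-0.4748,"tx":0,"ty":0,"tz":0.036,"jaw":0},{"wx":-0.0375,"wy":0.0347,"wz":-0.4748,"tx":0,"ty":0,"tz":0.036,"jaw":0},{"wx":-0.0375,"wy":0.0347,"wz":-0.4748,"tx":0,"ty":0,"tz":0.036,"jaw":0},{"wx":-0.0375,"wy":0.0347,"wz":-0.4748,"tx":0,"ty":0,"tz":0.036,"jaw":0},{"wx":-0.0375,"wy":0.0347,"wz":-0.4748,"tx":0,"ty":0,"tz":0.036,"jaw":0},{"wx":-0.0375,"wy":0.0347,"wz":-0.4748,"tx":0,"ty":0,"tz":0.036,"jaw":0}]'
python3 - <<'E'
from g import *
s=arm.state(); print(s["joint_pos"],s["clock"])
c=read_camera("wrist"); W=world(c,s); cv2.imwrite("pics/w.png",c["image"][...,::-1])
ok=c["depth"]>0
near=ok&(np.hypot(W[...,0]-.485,W[...,1]-.088)<.09)
m=trace("bail_grip",c)
for r in m[:2]:
    Q=W[r["pixels"]&ok]; Q=Q[(Q[:,2]>.1)&(Q[:,2]<.13)]; print(r["score"],len(Q),Q.mean(0) if len(Q) else 0); 
    if len(Q)>20: print(cv2.minAreaRect((Q[:,:2]*1000).astype(np.float32)),Q[:,2].max())
Q=W[near&(W[...,2]>.1)&(W[...,2]<.13)]; print(len(Q)); 
if len(Q)>20: print(cv2.minAreaRect((Q[:,:2]*1000).astype(np.float32)),Q[:,2].max())
Q=W[near&(abs(W[...,2]-.044)<.005)]; print(len(Q),cv2.minAreaRect((Q[:,:2]*1000).astype(np.float32)),Q.mean(0))
E
```

```text
clock: 3.98
position: [0.4937, 0.0691, 0.1821]
ee_rot: [[-0.871, -0.486, -0.071], [-0.491, 0.862, 0.126], [0.0, 0.145, -0.989]]
ft_force: [-0.1, -0.7, -0.5]
opening: 0.0852
finger_force: 0.0
[-0.0735  0.2912 -0.0852  1.2754  0.1209 -0.5921] 3.975
0.73 945 [0.4868 0.0779 0.1168]
((489.8914489746094, 79.13481903076172), (73.16111755371094, 13.871908187866211), 25.9945011138916) 0.12124663845976424
976
((489.85308837890625, 79.72050476074219), (73.58246612548828, 13.95496940612793), 27.71344757080078) 0.12124663845976424
5330 ((480.82928466796875, 91.04439544677734), (69.17756652832031, 119.98987579345703), 30.064577102661133) [0.4818 0.0895 0.0445]
```

View pics/w.png

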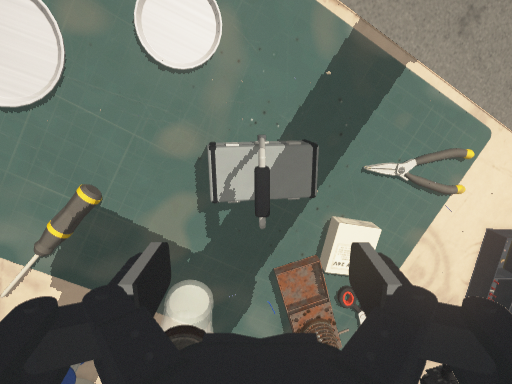

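The wrist view shows the tin at (262,172). Its grip at (262,190) is centred between the fingers at (150,270) and (370,270).

Run:
```python
from g import *
a=np.array([.5,-.866,0]); l=np.radians(8.4); u=np.sin(l)*a+np.cos(l)*np.array([0,0,1])
rel(frame(-150,-8.4),np.array([.4893,.081,.111])-.019*u)
```

```text
w [-0.0003  0.0004 -0.0026] t [-0.0024  0.0022  0.1139]
```

```bash
python3 -m jog '[{"wx":0,"wy":0,"wz":0,"tx":-0.002,"ty":0.002,"tz":0.05,"jaw":0},{"wx":0,"wy":0,"wz":0,"tx":-0.002,"ty":0.002,"tz":0.09,"jaw":0},{"wx":0,"wy":0,"wz":0,"tx":-0.002,"ty":0.002,"tz":0.114,"jaw":0},{"wx":0,"wy":0,"wz":0,"tx":-0.002,"ty":0.002,"tz":0.114,"jaw":0.6},{"wx":0,"wy":0,"wz":0,"tx":-0.002,"ty":0.002,"tz":0.114,"jaw":1},{"wx":0,"wy":0,"wz":0,"tx":-0.002,"ty":0.002,"tz":0.114,"jaw":1},{"wx":0,"wy":0,"wz":0,"tx":-0.002,"ty":0.002,"tz":0.114,"jaw":1},{"wx":0,"wy":0,"wz":0,"tx":-0.002,"ty":0.002,"tz":0.114,"jaw":1},{"wx":0,"wy":0,"wz":0,"tx":-0.002,"ty":0.002,"tz":0.114,"jaw":1},{"wx":0,"wy":0,"wz":0,"tx":-0.002,"ty":0.002,"tz":0.114,"jaw":1},{"wx":0,"wy":0,"wz":0,"tx":-0.002,"ty":0.002,"tz":0.114,"jaw":1}]' 60
python3 - <<'E'
from g import *
s=arm.state(); p=s["position"]; print(p)
rel(frame(-150,0),p+[0,0,.09])
E
```

```text
clock: 5.45
position: [0.4877, 0.0834, 0.092]
ee_rot: [[-0.869, -0.489, -0.072], [-0.494, 0.86, 0.126], [0.0, 0.145, -0.989]]
ft_force: [-0.9, 0.1, 0.2]
opening: 0.0001
finger_force: 0.0
[0.4877 0.0834 0.092 ]
w [ 0.0465  0.0001 -0.0021] t [ 0.      0.0164 -0.1113]
```

Run:
```python
from g import *
ims=[]
s=arm.state()
c=read_camera("wrist"); W=world(c,s); ims.append(c["image"])
m=trace("bail_grip",c)
for r in m[:2]:
    Q=W[r["pixels"]&(c["depth"]>0)]; print(r["score"],len(Q),Q.mean(0),Q.min(0),Q.max(0))
c=read_camera("scene"); ims.append(cv2.resize(c["image"][140:260,160:320],(512,384)))
cv2.imwrite("pics/c.png",cv2.resize(np.hstack(ims),(800,300))[...,::-1])
```

```text
0.63 1356 [0.4703 0.0706 0.1046] [0.4469 0.0614 0.0001] [0.5115 0.0966 0.1329]
```

View pics/c.png

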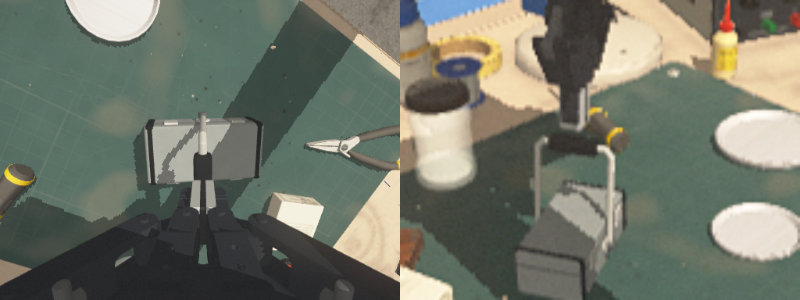

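Run:
```python
from g import *
s=arm.state(); p=s["position"]; R=s["ee_rot"]; print(R.round(3).tolist(),s["joint_pos"])
c=read_camera("scene"); W=world(c); im=c["image"].copy()
for n,k in(("tcp",0),("gp",-.019)): print(n,pix(c,p+R[:,2]*k),p+R[:,2]*k)
m=(c["depth"]>0)&(np.hypot(W[...,0]-.488,W[...,1]-.083)<.05)
dark=im.max(-1)<60
# points in tool frame
T=(W-p)@R
sel=m&(T[...,2]<.03)&(T[...,2]>-.06)
for lo in np.arange(-.06,.03,.01):
    q=sel&(T[...,2]>=lo)&(T[...,2]<lo+.01); Q=T[q]; print(round(lo,3),len(Q),Q.min(0)if len(Q) else'',Q.max(0)if len(Q) else '', Q.mean(0) if len(Q) else '')
c=read_camera("wrist"); W=world(c,s); T=(W-p)@R
b=(c["depth"]>0)&(abs(T[...,1])<.03)&(abs(T[...,0])<.05)
print("wrist")
for lo in np.arange(-.08,.03,.01):
    q=b&(T[...,2]>=lo)&(T[...,2]<lo+.01); Q=T[q]; print(round(lo,3),len(Q),Q.min(0)if len(Q) else'',Q.max(0)if len(Q) else '', Q.mean(0) if len(Q) else '')
```

```text
[[-0.869, -0.489, -0.072], [-0.494, 0.86, 0.126], [0.0, 0.145, -0.989]] [-0.0465  0.3347 -0.266   1.0485  0.1233 -0.5685]
tcp [230. 206.] [0.4877 0.0834 0.0919]
gp [230. 198.] [0.4891 0.081  0.1107]
-0.06 51 [-0.0088 -0.0071 -0.06  ] [ 0.01    0.0156 -0.0501] [ 0.0023  0.0079 -0.0553]
-0.05 47 [-0.0109 -0.0081 -0.0499] [ 0.0102  0.0148 -0.04  ] [ 0.0022  0.0063 -0.0455]
-0.04 9 [-0.0085  0.0033 -0.04  ] [ 0.0085  0.008  -0.0373] [-0.0003  0.0055 -0.0389]
-0.03 109 [-0.0311 -0.005  -0.0284] [ 0.0297  0.009  -0.0201] [ 0.0002  0.0031 -0.0245]
-0.02 76 [-0.0362 -0.002  -0.0199] [ 0.0351  0.0076 -0.0101] [ 0.0031  0.0036 -0.0168]
-0.01 24 [-0.0366 -0.0023 -0.0098] [ 0.0355  0.0045 -0.    ] [ 0.0024  0.0015 -0.0048]
0.0 26 [-0.0364 -0.0031  0.0003] [0.0358 0.0049 0.0097] [-0.0029  0.0012  0.0052]
0.01 26 [-0.0362 -0.0032  0.0113] [0.0359 0.0044 0.0199] [0.0024 0.001  0.0155]
0.02 23 [-0.0361 -0.0022  0.021 ] [0.0358 0.0036 0.0297] [-0.0018  0.0008  0.0255]
wrist
-0.08 863 [-0.0115 -0.0205 -0.08  ] [ 0.013   0.0197 -0.07  ] [ 0.0057 -0.0002 -0.0751]
-0.07 636 [ 0.0054 -0.0141 -0.07  ] [ 0.0117  0.0132 -0.06  ] [ 0.0089 -0.0004 -0.0647]
-0.06 582 [ 0.0058 -0.0141 -0.06  ] [ 0.0116  0.0133 -0.0501] [ 0.0086 -0.0004 -0.0551]
-0.05 346 [ 0.0058 -0.014  -0.05  ] [ 0.0114  0.0133 -0.04  ] [ 0.0091 -0.0004 -0.0461]
-0.04 0   
-0.03 954 [ 0.0042 -0.0067 -0.0285] [ 0.0336  0.0059 -0.02  ] [ 0.0168 -0.0006 -0.0254]
-0.02 147 [ 0.0193 -0.0069 -0.02  ] [ 0.0369  0.0055 -0.0104] [ 0.032  -0.0006 -0.0169]
-0.01 32 [ 0.0344 -0.0035 -0.0099] [ 0.0369  0.0023 -0.0001] [ 0.0362 -0.0006 -0.0053]
-0.0 27 [ 0.034  -0.0032  0.0001] [0.0368 0.0024 0.0096] [ 0.0361 -0.0004  0.0045]
0.01 23 [ 0.0348 -0.0033  0.01  ] [0.0369 0.002  0.0194] [ 0.0362 -0.0007  0.0147]
0.02 20 [ 0.0345 -0.0034  0.02  ] [0.037  0.002  0.0297] [ 0.0362 -0.0005  0.0246]
```

The fingers closed above the bar. Both cameras put the real fingertips about 40 mm behind the reported TCP, and the bar itself is centred. I'll open and go 38 mm deeper.

```bash
python3 -m jog '[{"wx":0,"wy":0,"wz":0,"tx":0,"ty":-0.001,"tz":0,"jaw":0},{"wx":0,"wy":0,"wz":0,"tx":0,"ty":-0.001,"tz":0,"jaw":0},{"wx":0,"wy":0,"wz":0,"tx":0,"ty":-0.001,"tz":0,"jaw":0},{"wx":0,"wy":0,"wz":0,"tx":0,"ty":-0.001,"tz":0,"jaw":0},{"wx":0,"wy":0,"wz":0,"tx":0,"ty":-0.001,"tz":0.02,"jaw":0},{"wx":0,"wy":0,"wz":0,"tx":0,"ty":-0.001,"tz":0.035,"jaw":0},{"wx":0,"wy":0,"wz":0,"tx":0,"ty":-0.001,"tz":0.0475,"jaw":0},{"wx":0,"wy":0,"wz":0,"tx":0,"ty":-0.001,"tz":0.0475,"jaw":0},{"wx":0,"wy":0,"wz":0,"tx":0,"ty":-0.001,"tz":0.0475,"jaw":1},{"wx":0,"wy":0,"wz":0,"tx":0,"ty":-0.001,"tz":0.0475,"jaw":1},{"wx":0,"wy":0,"wz":0,"tx":0,"ty":-0.001,"tz":0.0475,"jaw":1},{"wx":0,"wy":0,"wz":0,"tx":0,"ty":-0.001,"tz":0.0475,"jaw":1},{"wx":0,"wy":0,"wz":0,"tx":0,"ty":-0.001,"tz":0.0475,"jaw":1},{"wx":0,"wy":0,"wz":0,"tx":0,"ty":-0.001,"tz":0.0475,"jaw":1}]' 60
python3 - <<'E'
from g import *
s=arm.state(); p=s["position"]; print(p,s["joint_pos"])
rel(frame(-150,0),p+[0,0,.09]); rel(s["ee_rot"],p+[0,0,.09])
E
```

```text
clock: 7.45
position: [0.4856, 0.0876, 0.0546]
ee_rot: [[-0.869, -0.489, -0.071], [-0.494, 0.86, 0.127], [-0.001, 0.145, -0.989]]
ft_force: [-0.8, -0.2, 5.0]
opening: 0.0115
finger_force: 58.8
[0.4856 0.0876 0.0546] [-0.0386  0.3641 -0.3289  0.9547  0.1242 -0.5607]
w [ 0.0465  0.0003 -0.002 ] t [-0.0001  0.0164 -0.1113]
w [0. 0. 0.] t [-0.0001  0.0164 -0.1113]
```

```bash
python3 -m jog '[{"wx":0,"wy":0,"wz":0,"tx":0,"ty":0.002,"tz":-0.015,"jaw":1},{"wx":0,"wy":0,"wz":0,"tx":0,"ty":0.005,"tz":-0.035,"jaw":1},{"wx":0,"wy":0,"wz":0,"tx":0,"ty":0.009,"tz":-0.06,"jaw":1},{"wx":0,"wy":0,"wz":0,"tx":0,"ty":0.013,"tz":-0.09,"jaw":1},{"wx":0,"wy":0,"wz":0,"tx":0,"ty":0.019,"tz":-0.125,"jaw":1},{"wx":0.02,"wy":0,"wz":0,"tx":0,"ty":0.019,"tz":-0.125,"jaw":1},{"wx":0.0465,"wy":0,"wz":0,"tx":0,"ty":0.019,"tz":-0.125,"jaw":1},{"wx":0.0465,"wy":0,"wz":0,"tx":0,"ty":0.019,"tz":-0.125,"jaw":1},{"wx":0.0465,"wy":0,"wz":0,"tx":0,"ty":0.019,"tz":-0.125,"jaw":1},{"wx":0.0465,"wy":0,"wz":0,"tx":0,"ty":0.019,"tz":-0.125,"jaw":1},{"wx":0.0465,"wy":0,"wz":0,"tx":0,"ty":0.019,"tz":-0.125,"jaw":1}]' 100
python3 - <<'E'
from g import *
s=arm.state(); ims=[]
c=read_camera("wrist"); W=world(c,s); T=(W-s["position"])@s["ee_rot"]; ims.append(c["image"])
m=(c["depth"]>0)&(abs(T[...,0])<.025)&(abs(T[...,1])<.085)&(T[...,2]>-.02)&(T[...,2]<.12)
for lo in np.arange(-.08,.08,.02):
    q=m&(T[...,1]>=lo)&(T[...,1]<lo+.02); print(round(lo,2),q.sum(),T[q][:,2].mean() if q.any() else '')
c=read_camera("scene"); ims.append(cv2.resize(c["image"][100:250,130:330],(512,384)))
cv2.imwrite("pics/d.png",cv2.resize(np.hstack(ims),(800,300))[...,::-1])
E
```

```text
clock: 8.82
position: [0.4853, 0.0875, 0.1552]
ee_rot: [[-0.87, -0.494, -0.001], [-0.494, 0.87, 0.0], [0.001, 0.0, -1.0]]
ft_force: [-0.5, -0.8, -6.1]
opening: 0.011
finger_force: 101.2
-0.08 0 
-0.06 921 0.050275897357591214
-0.04 1500 0.032008894853244554
-0.02 1060 0.014845736126433435
0.0 1300 -0.011319400679345485
0.02 911 -0.01691044768690224
0.04 1459 -0.0051101321046821855
0.06 0
```

View pics/d.png

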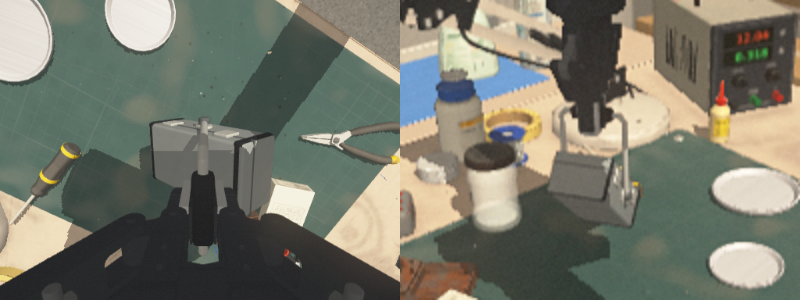

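In the wrist view the tin tilts, its right (black-banded) end at (255,180) nearer the camera and its left end at (165,140) lower. The depth agrees: the surface at -y_tool is about 55 mm lower. So the heavy end is on the -y_tool side, toward the dish. Next I'll fit the dish circle and plan the carry.

```bash
cat > p.py <<'E'
from g import *
def tgt(D,cz,lean=-45,xaz=158):   # TCP for tin centre over D at height cz
    F=frame(xaz,lean); return F,np.array([D[0],D[1],cz])-.0305*F[:,2]
E
python3 - <<'E'
from p import *
from scipy.optimize import least_squares
for n in("top","scene"):
    c=dict(np.load(n+".npz")); W=world(c)
    r=np.hypot(W[...,0]-.493,W[...,1]+.195)
    Q=W[(r>.05)&(r<.07)&(W[...,2]>.006)&(W[...,2]<.014)&(W[...,1]>-.235)&(c["depth"]>0)]
    f=least_squares(lambda x:np.hypot(Q[:,0]-x[0],Q[:,1]-x[1])-.0585,[.493,-.195],loss="soft_l1",f_scale=.002); print(n,len(Q),f.x,abs(f.fun).mean())
D=[.493,-.195]
F,p=tgt(D,.115); print(p); rel(frame(158,0),[p[0],p[1],.185])
E
```

```text
top 187 [ 0.4943 -0.1916] 0.001693377761044848
scene 165 [ 0.4954 -0.1925] 0.0020746353377075148
[ 0.4849 -0.215   0.1366]
w [ 0.     -0.0001  0.2866] t [ 0.1872 -0.3287 -0.0372]
```

```bash
python3 -m jog '[{"wx":0,"wy":0,"wz":0,"tx":0.005,"ty":-0.01,"tz":-0.01,"jaw":1},{"wx":0,"wy":0,"wz":0.01,"tx":0.015,"ty":-0.028,"tz":-0.025,"jaw":1},{"wx":0,"wy":0,"wz":0.03,"tx":0.03,"ty":-0.053,"tz":-0.037,"jaw":1},{"wx":0,"wy":0,"wz":0.06,"tx":0.048,"ty":-0.085,"tz":-0.037,"jaw":1},{"wx":0,"wy":0,"wz":0.1,"tx":0.07,"ty":-0.123,"tz":-0.037,"jaw":1},{"wx":0,"wy":0,"wz":0.14,"tx":0.093,"ty":-0.163,"tz":-0.037,"jaw":1},{"wx":0,"wy":0,"wz":0.18,"tx":0.116,"ty":-0.203,"tz":-0.037,"jaw":1},{"wx":0,"wy":0,"wz":0.22,"tx":0.138,"ty":-0.243,"tz":-0.037,"jaw":1},{"wx":0,"wy":0,"wz":0.25,"tx":0.157,"ty":-0.276,"tz":-0.037,"jaw":1},{"wx":0,"wy":0,"wz":0.27,"tx":0.172,"ty":-0.303,"tz":-0.037,"jaw":1},{"wx":0,"wy":0,"wz":0.283,"tx":0.182,"ty":-0.32,"tz":-0.037,"jaw":1},{"wx":0,"wy":0,"wz":0.2866,"tx":0.187,"ty":-0.328,"tz":-0.037,"jaw":1},{"wx":0,"wy":0,"wz":0.2866,"tx":0.187,"ty":-0.328,"tz":-0.037,"jaw":1}]'
python3 - <<'E'
from p import *
print(arm.state()["joint_pos"])
rel(*tgt([.494,-.193],.125))
E
```

```text
clock: 10.55
position: [0.4848, -0.2142, 0.1852]
ee_rot: [[-0.927, 0.374, 0.0], [0.374, 0.927, 0.0], [-0.0, 0.0, -1.0]]
ft_force: [-0.1, 0.1, -6.8]
opening: 0.0113
finger_force: 101.2
[-0.536   0.288  -0.0707  1.212   0.0004 -0.1524]
w [-0.2499  0.      0.0002] t [-0.0007  0.0019  0.0483]
```

```bash
python3 -m jog '[{"wx":-0.01,"wy":0,"wz":0,"tx":0,"ty":0.0,"tz":0,"jaw":1},{"wx":-0.03,"wy":0,"wz":0,"tx":0,"ty":0.0,"tz":0,"jaw":1},{"wx":-0.06,"wy":0,"wz":0,"tx":0,"ty":0.0,"tz":0,"jaw":1},{"wx":-0.09,"wy":0,"wz":0,"tx":0,"ty":0.0,"tz":0.005,"jaw":1},{"wx":-0.12,"wy":0,"wz":0,"tx":0,"ty":0.0,"tz":0.015,"jaw":1},{"wx":-0.15,"wy":0,"wz":0,"tx":0,"ty":0.0,"tz":0.025,"jaw":1},{"wx":-0.18,"wy":0,"wz":0,"tx":0,"ty":0.0,"tz":0.035,"jaw":1},{"wx":-0.21,"wy":0,"wz":0,"tx":0,"ty":0.0,"tz":0.04,"jaw":1},{"wx":-0.23,"wy":0,"wz":0,"tx":0,"ty":0.002,"tz":0.045,"jaw":1},{"wx":-0.245,"wy":0,"wz":0,"tx":0,"ty":0.002,"tz":0.048,"jaw":1},{"wx":-0.25,"wy":0,"wz":0,"tx":0,"ty":0.002,"tz":0.048,"jaw":1},{"wx":-0.25,"wy":0,"wz":0,"tx":0,"ty":0.002,"tz":0.048,"jaw":1},{"wx":-0.25,"wy":0,"wz":0,"tx":0,"ty":0.002,"tz":0.048,"jaw":1}]'
cat > m.py <<'E'
from p import *
import sys
s=arm.state(); print(s["clock"],s["joint_pos"],s["position"]); ims=[]
for n in("scene","top","wrist"):
    c=read_camera(n); W=world(c,s); ims.append(c["image"])
    t=trace("tin",c)
    near=np.hypot(W[...,0]-.494,W[...,1]+.193)<.12
    t=[r for r in t if (r["pixels"]&near).sum()>50]
    if not t: print(n,"no tin"); continue
    Q=W[t[0]["pixels"]&(c["depth"]>0)&near]
    # faces by RANSAC planes
    rng=np.random.default_rng(0); print(n,len(Q),Q.min(0),Q.max(0))
    for k in range(3):
        if len(Q)<60: break
        best=None
        for _ in range(300):
            a,b,d=Q[rng.choice(len(Q),3,replace=False)]; nn=np.cross(b-a,d-a); L=np.linalg.norm(nn)
            if L<1e-7: continue
            i=abs((Q-a)@nn/L)<.0015
            if best is None or i.sum()>best.sum(): best=i
        P=Q[best]; m=P.mean(0); nn=np.linalg.svd(P-m)[2][2]; nn*=np.sign(nn[np.argmax(abs(nn))])
        print("  plane",len(P),"n",nn,"mean",m); Q=Q[~best]
cv2.imwrite(sys.argv[1],cv2.resize(np.hstack([ims[0][100:260,200:400],ims[1][130:290,220:420]]),(800,320))[...,::-1])
E
python3 m.py pics/e.png
```

```text
clock: 12.18
position: [0.4858, -0.2128, 0.1472]
ee_rot: [[-0.928, 0.263, 0.265], [0.373, 0.658, 0.654], [-0.002, 0.706, -0.708]]
ft_force: [0.2, 0.3, -7.0]
opening: 0.0115
finger_force: 101.5
12.175 [-0.9479  0.6245  0.0466  1.4821  0.6393 -0.7312] [ 0.4858 -0.2128  0.1472]
scene 1355 [ 0.438  -0.2563  0.0642] [ 0.5317 -0.1585  0.1954]
  plane 418 n [ 0.3568  0.9342 -0.0054] mean [ 0.4992 -0.1691  0.1289]
  plane 355 n [ 0.9044 -0.4266 -0.0037] mean [ 0.4677 -0.18    0.1275]
  plane 138 n [ 0.8947 -0.4466 -0.0025] mean [ 0.463  -0.1841  0.1404]
top 942 [ 0.4388 -0.3061 -0.0053] [ 0.544  -0.1575  0.199 ]
  plane 367 n [0.0113 0.0388 0.9992] mean [ 0.4929 -0.1899  0.1821]
  plane 142 n [0.0207 0.0293 0.9994] mean [ 0.4897 -0.1959  0.1801]
  plane 104 n [0.2563 0.6683 0.6983] mean [ 0.4619 -0.2138  0.1609]
wrist 15330 [ 0.4377 -0.2662  0.    ] [ 0.5893 -0.0769  0.2075]
  plane 6696 n [ 0.3763  0.9264 -0.0101] mean [ 0.4791 -0.2089  0.129 ]
  plane 3445 n [0.0148 0.062  0.998 ] mean [ 0.486  -0.201   0.1846]
  plane 1960 n [-0.2455 -0.6026  0.7594] mean [ 0.4676 -0.2532  0.1934]
```

View pics/e.png

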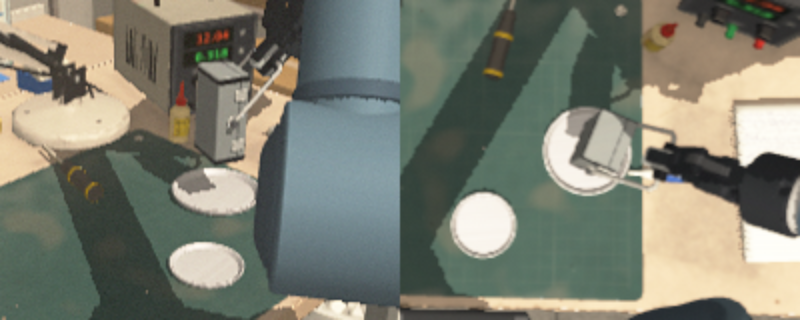

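The crop shows the tin hanging upright above the larger dish: scene (220,110), top (605,150). The faces are vertical to within about 0.5°, and it's centred to about 2 mm. I'll lower it.

```bash
python3 -m jog '[{"wx":0,"wy":0,"wz":0,"tx":0,"ty":-0.005,"tz":0.005,"jaw":1},{"wx":0,"wy":0,"wz":0,"tx":0,"ty":-0.014,"tz":0.014,"jaw":1},{"wx":0,"wy":0,"wz":0,"tx":0,"ty":-0.024,"tz":0.024,"jaw":1},{"wx":0,"wy":0,"wz":0,"tx":0,"ty":-0.034,"tz":0.034,"jaw":1},{"wx":0,"wy":0,"wz":0,"tx":0,"ty":-0.041,"tz":0.041,"jaw":1},{"wx":0,"wy":0,"wz":0,"tx":0,"ty":-0.046,"tz":0.046,"jaw":1},{"wx":0,"wy":0,"wz":0,"tx":0,"ty":-0.048,"tz":0.048,"jaw":1},{"wx":0,"wy":0,"wz":0,"tx":0,"ty":-0.048,"tz":0.048,"jaw":1}]'; python3 -m jog '[{"wx":0,"wy":0,"wz":0,"tx":0,"ty":-0.001,"tz":0.001,"jaw":1},{"wx":0,"wy":0,"wz":0,"tx":0,"ty":-0.002,"tz":0.002,"jaw":1},{"wx":0,"wy":0,"wz":0,"tx":0,"ty":-0.002,"tz":0.002,"jaw":1}]'
```

```text
clock: 13.48
position: [0.4855, -0.2127, 0.0924]
ee_rot: [[-0.927, 0.264, 0.265], [0.374, 0.656, 0.656], [-0.0, 0.707, -0.707]]
ft_force: [0.3, -0.4, -5.6]
opening: 0.0112
finger_force: 101.4
clock: 13.85
position: [0.4855, -0.2126, 0.0901]
ee_rot: [[-0.927, 0.264, 0.265], [0.374, 0.656, 0.656], [-0.0, 0.707, -0.707]]
ft_force: [-0.4, 0.3, -7.7]
opening: 0.011
finger_force: 101.5
```

Predicted contact is at TCP z of about 0.0845, so I'll continue in small steps.

```bash
for i in 1 2 3; do :; done; python3 -m jog '[{"wx":0,"wy":0,"wz":0,"tx":0,"ty":-0.001,"tz":0.001,"jaw":1},{"wx":0,"wy":0,"wz":0,"tx":0,"ty":-0.002,"tz":0.002,"jaw":1},{"wx":0,"wy":0,"wz":0,"tx":0,"ty":-0.002,"tz":0.002,"jaw":1}]'; python3 -m jog '[{"wx":0,"wy":0,"wz":0,"tx":0,"ty":-0.001,"tz":0.001,"jaw":1},{"wx":0,"wy":0,"wz":0,"tx":0,"ty":-0.001,"tz":0.001,"jaw":1}]'; python3 -m jog '[{"wx":0,"wy":0,"wz":0,"tx":0,"ty":-0.001,"tz":0.001,"jaw":1},{"wx":0,"wy":0,"wz":0,"tx":0,"ty":-0.001,"tz":0.001,"jaw":1}]'
```

```text
clock: 14.22
position: [0.4854, -0.2126, 0.0877]
ee_rot: [[-0.927, 0.264, 0.264], [0.374, 0.656, 0.656], [0.0, 0.707, -0.707]]
ft_force: [-0.2, 0.8, -6.9]
opening: 0.0113
finger_force: 101.5
clock: 14.48
position: [0.4857, -0.2127, 0.0871]
ee_rot: [[-0.927, 0.264, 0.265], [0.374, 0.656, 0.656], [-0.001, 0.707, -0.707]]
ft_force: [0.7, -0.7, -3.8]
opening: 0.0114
finger_force: 102.1
clock: 14.72
position: [0.4859, -0.2129, 0.0866]
ee_rot: [[-0.927, 0.264, 0.266], [0.375, 0.656, 0.656], [-0.001, 0.707, -0.707]]
ft_force: [-2.5, -3.2, 3.7]
opening: 0.0116
finger_force: 103.0
```

```bash
python3 -m jog '[{"wx":0,"wy":0,"wz":0,"tx":0,"ty":0.0004,"tz":-0.0004,"jaw":1},{"wx":0,"wy":0,"wz":0,"tx":0,"ty":0.0004,"tz":-0.0004,"jaw":1}]' ; python3 m.py pics/f.png
```

```text
clock: 14.98
position: [0.4858, -0.2128, 0.0865]
ee_rot: [[-0.927, 0.264, 0.265], [0.374, 0.656, 0.655], [-0.001, 0.707, -0.707]]
ft_force: [-3.3, -3.6, 3.9]
opening: 0.011
finger_force: 103.1
14.975 [-0.9488  0.6799 -0.0248  1.3571  0.6406 -0.7313] [ 0.4858 -0.2128  0.0865]
scene 1253 [ 0.4395 -0.3034 -0.0012] [ 0.5358 -0.1578  0.1358]
  plane 396 n [ 0.3623  0.9319 -0.0154] mean [ 0.5008 -0.1689  0.0682]
  plane 336 n [ 0.9218 -0.3876  0.0092] mean [ 0.468  -0.1784  0.0625]
  plane 143 n [0.0022 0.0553 0.9985] mean [ 0.4909 -0.1909  0.1243]
top 800 [ 0.4376 -0.2935 -0.0046] [ 0.5457 -0.1571  0.1356]
  plane 309 n [-0.0011  0.0023  1.    ] mean [ 0.4942 -0.1894  0.1222]
  plane 98 n [ 0.8909 -0.4541 -0.0044] mean [ 0.4637 -0.1801  0.0813]
  plane 91 n [0.0687 0.1307 0.989 ] mean [ 0.4875 -0.1957  0.1242]
wrist 15686 [ 0.4378 -0.2679  0.0005] [ 0.5359 -0.0799  0.1584]
  plane 7122 n [ 0.3736  0.9272 -0.0249] mean [ 0.4797 -0.2079  0.0711]
  plane 3917 n [0.0202 0.0571 0.9982] mean [ 0.4852 -0.2041  0.1253]
  plane 1737 n [-0.2465 -0.6047  0.7573] mean [ 0.4676 -0.253   0.1332]
```

```bash
python3 -m jog '[{"wx":0,"wy":0,"wz":0,"tx":0,"ty":0,"tz":0,"jaw":1},{"wx":0,"wy":0,"wz":0,"tx":0,"ty":0.0005,"tz":-0.0005,"jaw":1},{"wx":0,"wy":0,"wz":0,"tx":0,"ty":0.0005,"tz":-0.0005,"jaw":1}]' 20; python3 -m jog '[{"wx":0,"wy":0,"wz":0,"tx":0,"ty":0,"tz":0,"jaw":0.8},{"wx":0,"wy":0,"wz":0,"tx":0,"ty":0,"tz":0,"jaw":0.7},{"wx":0,"wy":0,"wz":0,"tx":0,"ty":0,"tz":0,"jaw":0.6},{"wx":0,"wy":0,"wz":0,"tx":0,"ty":0,"tz":0,"jaw":0.5},{"wx":0,"wy":0,"wz":0,"tx":0,"ty":0,"tz":0,"jaw":0.5},{"wx":0,"wy":0,"wz":0,"tx":0,"ty":0,"tz":0,"jaw":0.5}]'; python3 m.py pics/g.png
```

```text
clock: 15.65
position: [0.4856, -0.2127, 0.0865]
ee_rot: [[-0.927, 0.264, 0.265], [0.374, 0.656, 0.656], [-0.0, 0.707, -0.707]]
ft_force: [-1.4, -3.1, 4.2]
opening: 0.0111
finger_force: 102.9
clock: 16.4
position: [0.4855, -0.2127, 0.0866]
ee_rot: [[-0.927, 0.264, 0.265], [0.374, 0.656, 0.656], [-0.0, 0.707, -0.707]]
ft_force: [-0.1, 0.1, -0.4]
opening: 0.0428
finger_force: 0.0
16.4 [-0.9487  0.6799 -0.0246  1.3579  0.6399 -0.7313] [ 0.4855 -0.2127  0.0866]
scene 1256 [ 0.4399 -0.2568  0.0047] [ 0.5295 -0.1585  0.1353]
  plane 391 n [0.3522 0.9359 0.0006] mean [ 0.4991 -0.1699  0.0681]
  plane 348 n [ 0.9187 -0.3948  0.0075] mean [ 0.4673 -0.1801  0.0669]
  plane 131 n [0.0128 0.0173 0.9998] mean [ 0.4929 -0.1929  0.124 ]
top 635 [ 0.4471 -0.247  -0.0002] [ 0.5256 -0.1591  0.1356]
  plane 268 n [0.0218 0.0697 0.9973] mean [ 0.4927 -0.1875  0.1221]
  plane 120 n [0.0157 0.0451 0.9989] mean [ 0.4924 -0.1957  0.1203]
  plane 103 n [0.3691 0.9294 0.005 ] mean [ 0.501  -0.1695  0.0652]
wrist 15730 [ 0.4367 -0.2667 -0.0004] [ 0.5764 -0.1153  0.1505]
  plane 7772 n [0.3758 0.9267 0.0002] mean [ 0.482  -0.2108  0.074 ]
  plane 3008 n [0.0006 0.0533 0.9986] mean [ 0.4785 -0.2052  0.1247]
  plane 1944 n [-0.2337 -0.5615  0.7938] mean [ 0.4667 -0.2545  0.1323]
```

View pics/g.png

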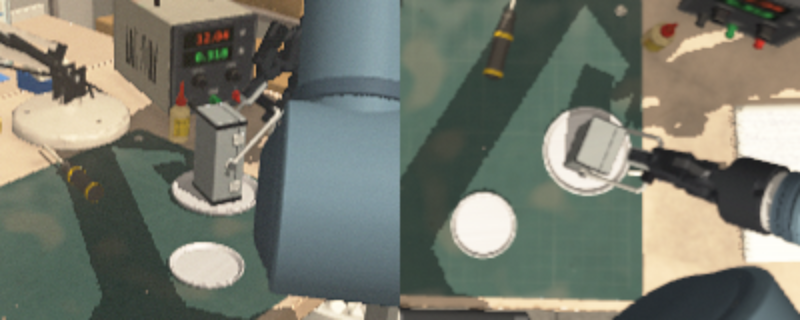

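The tin stands free in the large dish, scene (218,150) and top (600,150), with exactly vertical faces and zero finger force. I'll retreat along the tool axis.

```bash
python3 -m jog '[{"wx":0,"wy":0,"wz":0,"tx":0,"ty":0,"tz":-0.008,"jaw":0.5},{"wx":0,"wy":0,"wz":0,"tx":0,"ty":0,"tz":-0.025,"jaw":0.5},{"wx":0,"wy":0,"wz":0,"tx":0,"ty":0,"tz":-0.045,"jaw":0.5},{"wx":0,"wy":0,"wz":0,"tx":0,"ty":0,"tz":-0.07,"jaw":0.5},{"wx":0,"wy":0,"wz":0,"tx":0,"ty":0,"tz":-0.1,"jaw":0.5},{"wx":0,"wy":0,"wz":0,"tx":0,"ty":0,"tz":-0.13,"jaw":0.5},{"wx":0,"wy":0,"wz":0,"tx":0,"ty":0,"tz":-0.13,"jaw":0.5},{"wx":0,"wy":0,"wz":0,"tx":0,"ty":0,"tz":-0.13,"jaw":0.5},{"wx":0,"wy":0,"wz":0,"tx":0,"ty":0,"tz":-0.13,"jaw":0.5}]'; python3 m.py pics/h.png
```

```text
clock: 17.82
position: [0.4579, -0.2799, 0.1596]
ee_rot: [[-0.928, 0.264, 0.264], [0.373, 0.655, 0.657], [0.001, 0.708, -0.707]]
ft_force: [0.4, 0.0, 0.8]
opening: 0.0425
finger_force: 0.0
17.825 [-1.0472  0.706   0.2164  1.635   0.5903 -0.8366] [ 0.4579 -0.2799  0.1596]
scene 1291 [ 0.4401 -0.2602 -0.001 ] [ 0.5761 -0.1582  0.1352]
  plane 352 n [ 0.9229 -0.3851  0.0017] mean [ 0.4675 -0.1789  0.0669]
  plane 390 n [ 0.3788  0.9255 -0.0007] mean [ 0.5025 -0.171   0.0665]
  plane 157 n [ 0.9233 -0.3841 -0.0034] mean [ 0.4692 -0.1814  0.0662]
top 864 [ 0.4399 -0.2892 -0.0033] [ 0.5301 -0.1591  0.1365]
  plane 316 n [ 0.0036 -0.0132  0.9999] mean [ 0.4929 -0.1924  0.1217]
  plane 125 n [0.0645 0.1215 0.9905] mean [ 0.4828 -0.2134  0.1256]
  plane 111 n [0.3669 0.9303 0.0042] mean [ 0.4992 -0.1688  0.0618]
wrist 7263 [ 0.437  -0.266   0.0001] [ 0.603  -0.1177  0.1356]
  plane 3727 n [ 0.3729  0.9279 -0.0013] mean [ 0.4834 -0.2109  0.0708]
  plane 1813 n [0.0103 0.0426 0.999 ] mean [ 0.4876 -0.201   0.124 ]
  plane 662 n [-0.2411 -0.6089  0.7558] mean [ 0.4676 -0.255   0.1319]
```

View pics/h.png

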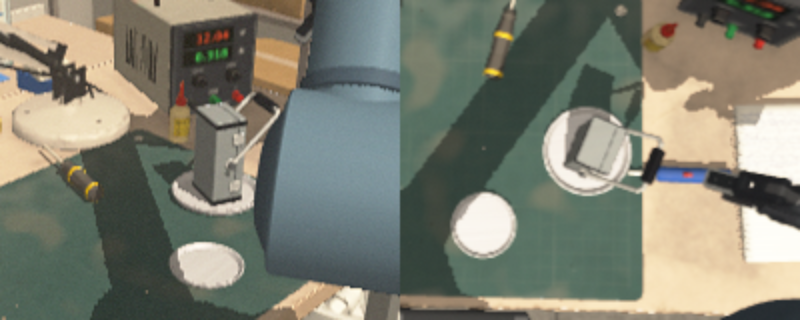

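The tin stands upright and still in the dish at top (600,150). The gripper is clear of the handle, and the neighbouring things haven't moved.

```bash
python3 -c "from plant import arm; print(arm.job_done())"
```

```text
the job is handed in; nothing more can be done
None
```

The tin, lifted by its handle to find the heavy end, now stands upright on that end in the larger dish, released and steady, and the job was handed in at about 18 s.

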